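# Feed the top packing board into the rails

### The job

Slide the top board off the pile sideways, without lifting it, into the rails of the packing bed and push it gently fully home against the end stop, so that the spring catch snaps up behind it. Press on it only as firmly as it takes to carry it along, leave the boards below lying as they are, and don't knock the other things on the table.

Things in the scene. Friction and masses are not known exactly. Their poses are not given: they have to be found in the camera images.
- feeder: low stainless board feeder fixed to the table, 390 mm long (y axis) x 170 wide (x axis), level, turned by up to 0.3 rad. Origin on the table in the middle of its width at the near edge of the bed. -y half: board pile, middle at y = -92 mm, between a rear fence (y = -184) and four thin side posts (x = +-82), all 68 mm high. +y half: packing bed, a plate 50 mm high. 12 mm gap between
- bed_mouth (a point): point on the bed's upper face at the mouth of its two rails (y = 0 of the feeder, 50 mm high). The C-shaped rails are 144 mm apart inside from y = 25 mm on and flare to 162 mm at y = -8 mm; their turned-in lips start at y = 18 mm, reach in to x = +-63 mm, leave 11 mm of height over the bed and top out 64 mm over the table (68 mm at their turned-up start)
- bed_home (a point): point 54 mm high over the bed where the middle of a board lies when it is fully home between catch and end stop (feeder x = 0, y = 103.5 mm; 1.5 mm of play each way); same axes as the feeder
- board_top_center (a point): middle (half-way up) of the top board: plain white laminate 160 mm (y axis, along the slide) x 140 (x axis) x 8 mm thick, 0.14 to 0.28 kg, smooth (friction about 0.2 on boards and steel; fingertips hold it better), marked by more than 25 N. On the pile its underside is 1 to 3.5 mm higher than the bed and it lies up to 3 mm and 0.05 rad out of line with the feeder
- board_top: the same top board; origin in the middle of its underside
- board_3_center (a point): middle of the second board from the top, same size, under the top board
- board_2_center (a point): middle of the third board from the top, same size
- board_1_center (a point): middle of the lowest board, same size, on the feeder's sprung platform: the pile gives about 1 mm for each 8 N pressed on it, the bed does not give
- catch (a joint): spring catch in the bed: a 30 mm wide pawl in the middle of the mouth, ramp from feeder y = 10 to 20 mm, upright back at y = 22 mm. 0 = up (4 mm above the bed), 0.0042 = pressed level with it (3 to 4 N). A board slid over it holds it down; it springs up behind the board's rear edge
- end_stop: upright angle with two rubber buffers (they give about 1 mm at 5 N) across the far end of the bed; same origin and axes as the feeder; the buffers' faces stand at y = 185 mm, their middles 56 mm and the angle's top edge 72 mm high
- bun_loose: sweet bun 119x126x73 mm on the table to the left of the feeder, origin under its middle; leave alone
- label_roll: white label roll 92x134x40 mm lying on the table, origin under its middle; leave alone. Beyond it, at world x = 0.5 to 0.9 m, y = -0.25 to -0.5 m, fixed stacks of buns stand up to 0.3 m high: pass over or in front of them
- tape_spare: roll of brown tape 90 mm across, 48 mm high, origin under its middle; leave alone
- date_stamp: self-inking stamp 40x56x80 mm with a rounded cap, standing on the table, origin under its middle; leave alone

How it is judged:
By the outcome, as a careful person would: the job done as asked, in the order asked, and still so for the second after the job is handed in, with the robot touching nothing.
It also fails if it takes over 61 s, if anything falls off the work surface, if the arm or the gripper's body presses on something with over 40 N, if the wrist force passes 120 N, or if a joint passes its speed limit or range.

### The arm

A 7-joint arm with a two-finger parallel gripper is mounted at the origin on a cart in front of the work surface, level with it; the furniture and walls round the work are solid. World frame = base frame: x ahead of the robot, y to its left, z up, the work surface at z = 0. Lengths are in m, angles in rad, forces in N, time in s.
With the tool pointing down it reaches from about 0.35 to 0.9 m from the base axis. Payload 8.1 kg.
Tool frame: the origin (TCP) lies at the very end of the fingers, on their centre line; the grasp point (between the pads) lies 19 mm behind it; z points along the fingers, y is the line along which they close (so a half turn about z gives the same grasp; the last joint's range is limited). The gripper opens to 85 mm and grips with 20 to 120 N. Pads are 22 mm wide; open, the fingers measure 114 mm over their backs; the gripper's body (76 mm by 85 mm) begins 54 mm behind the grasp point. The pads swing forward as they close: fully open they stand 13 mm farther back than shut.
Start: joints at [-0.103, 0.434, 0.025, 1.573, -0.012, 1.134, -0.075], TCP at [0.625, -0, 0.231] pointing down, gripper open.
Joint ranges: [-2.62, 2.62], [-0.44, 2.09], [-1.27, 1.32], [0.08, 2.57], [-1.32, 4.46], [0.12, 2], [-2.74, 2.74]. Speed limits (rad/s): [2.22, 2.22, 3.01, 3.01, 3.14, 3.14, 3.14].

### API

Orientations are given as [roll, pitch, yaw] about the fixed x, y, z axes, in that order (R = Rz(yaw) Ry(pitch) Rx(roll)).
In Python, from rig import arm gives the robot as it stands. Calls block until the motion is done:
- arm.move_pose(position, orientation): joint-space move of the TCP to a pose.
- arm.line_to(position, attitude=None, speed=0.15): straight line of the TCP; attitude=None keeps the orientation; speed is the mean speed in m/s.
- arm.movej(angles): joint-space move.
- arm.gripper_to(opening, grip_force=None): finger opening in m; grip_force is the grip in N (None keeps the last); returns when the fingers have stopped.
- arm.wait(seconds).
- arm.inverse_kinematics(position, orientation): joint angles nearest the present ones, or None.
- arm.sense(): the state.
- arm.grab_frame(name): name is "scene" or "side" or "wrist"; returns the picture (400x640x3 uint8, red, green, blue); there is no depth.
- arm.camera_model(name): a dict with "intrinsics" (3x3 intrinsics, pixels), "R" (3x3) and "t" (3): a world point X has camera coordinates R X + t. Camera axes: x right, y down, z forward; pixel columns grow to the right and rows downward; lengths in m; the calibration is good to about 2 mm. A picture is of the moment at which its call begins: read the wrist's pose just before it. camera_model takes no time and is no camera call; for the wrist camera it gives the pose at the moment of the call.
A pose or a line that the arm cannot do raises arm.MotionError and nothing moves.
- arm.job_done(): hands the job in; it is judged then, once.
The state is a dict: "time": time; "joint_positions": joint angles; "qd": joint speeds; "effort": joint torques, N m; "position": TCP position; "tcp_rot": TCP orientation; "contact_force": force on the tool from outside, world axes, zero at the start; "wrist_torque": the same for the moment, N m; "finger_gap": finger opening in m; "grip_force": force on a finger pad.
Only numpy, scipy, OpenCV 4.12 (cv2) and the standard library are available. Lean on these libraries where they do the work, as an engineer would, in place of code of your own. Each camera call takes 0.05 s, during which the arm holds its last target. There are 200 camera calls.

## Working session

There is one attempt and no reset: what is moved stays moved. The work goes in short steps, each a Python script; the robot and the scene stay as the last script left them, time stands still between calls to the robot, and variables do not carry over. Pictures are saved under pics/ and viewed, at most 10 in all, crops included, and the job is handed in when it is done.

```bash
mkdir -p pics
python3 - <<'E'
from rig import arm
import cv2, numpy as np
for n in ("scene","wrist"):
    m=arm.camera_model(n); im=arm.grab_frame(n)
    cv2.imwrite(f"pics/{n}0.png",im[:,:,::-1]); print(n,m)
s=arm.sense(); print(s)
E
```

```text
scene {'intrinsics': array([[498.20837111,   0.        , 327.0490875 ],
       [  0.        , 498.20837111, 203.96740553],
       [  0.        ,   0.        ,   1.        ]]), 'R': array([[ 0.81769004, -0.57538493,  0.01775329],
       [-0.41306277, -0.60793304, -0.67808301],
       [ 0.40095155,  0.5471285 , -0.73477089]]), 't': array([-0.40384051,  0.25138781,  1.20872163])}
wrist {'intrinsics': array([[332.98944977,   0.        , 320.73482676],
       [  0.        , 332.98944977, 202.38732817],
       [  0.        ,   0.        ,   1.        ]]), 'R': array([[ 9.99999135e-01,  1.37370471e-04, -1.30827059e-03],
       [ 5.37592363e-04, -9.50367916e-01,  3.11127845e-01],
       [-1.20059862e-03, -3.11128279e-01, -9.50367167e-01]]), 't': array([-0.62456113, -0.04127752,  0.38030753])}
{'time': 0.1, 'joint_positions': array([-0.10259039,  0.43518618,  0.02499142,  1.57399716, -0.01163524,
        1.13400013, -0.07514921]), 'qd': array([ 0.0014267 , -0.00219614,  0.00080631, -0.00298983, -0.00036958,
        0.0016992 ,  0.00017038]), 'effort': array([ 3.05215610e-03, -6.71761894e+01,  1.02813520e+00, -3.16906106e+01,
        1.58212596e-02,  7.24380094e-03, -3.14591728e-05]), 'position': array([ 6.24549348e-01, -5.70454339e-05,  2.30587679e-01]), 'tcp_rot': array([-3.14015125e+00,  1.07823011e-04,  1.57063716e+00]), 'contact_force': array([-0.16752498,  0.57382871,  0.11067181]), 'wrist_torque': array([ 0.00577237,  0.02277557, -0.02777945]), 'grip_force': 0.0, 'finger_gap': 0.08548721019940037}
```

View pics/scene0.png

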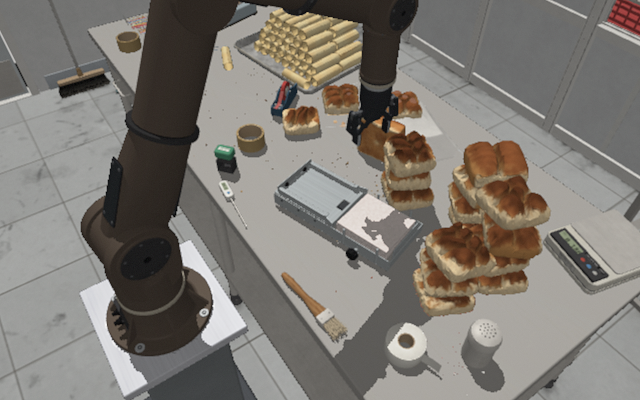

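View pics/wrist0.png

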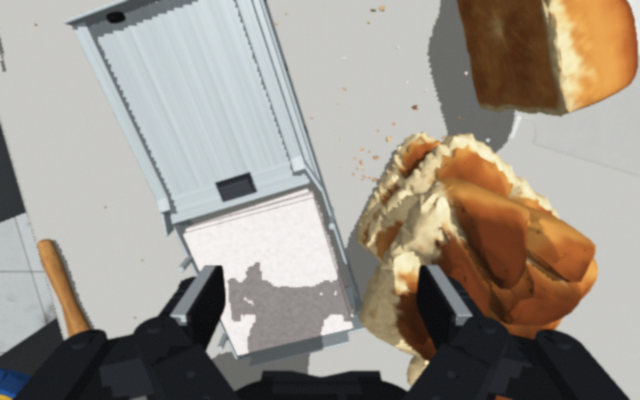

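The scene view shows the feeder with the pile at its right (board near (375,225)). The wrist view shows the bed upper left with the catch at (236,186), and the top board with corners about (185,230), (313,190), (357,327) and (237,357). A tall bun stack stands close on its +x side.

```bash
cat > h.py <<'E'
from rig import arm
import cv2, numpy as np
def back(m,uv,z):
    r=m["R"].T@np.linalg.solve(m["intrinsics"],[uv[0],uv[1],1.]); c=-m["R"].T@m["t"]
    return c+r*(z-c[2])/r[2]
def proj(m,X):
    p=(np.atleast_2d(X)@m["R"].T+m["t"])@m["intrinsics"].T
    return p[:,:2]/p[:,2:]
E
python3 - <<'E'
from h import *
m=arm.camera_model("wrist")
for uv,z in [((236,186),.052),((185,230),.06),((313,190),.06),((357,327),.06),((237,357),.06)]: print(uv,back(m,uv,z))
c=back(m,(236,186),.05); yaw=.28
f=c+np.array([-np.sin(yaw),np.cos(yaw),0])*-0.05
# camera is ~79mm ahead of TCP along tool x, tilted back ~0.316 rad
for z in (.32,.28):
    p=np.r_[f[:2]+np.array([-np.sin(yaw),np.cos(yaw)])*0.03,z]
    try: arm.move_pose(p,[np.pi,0,np.pi/2+yaw]); break
    except arm.MotionError as e: print(e)
print(p,arm.sense()["position"],arm.sense()["time"])
m=arm.camera_model("wrist"); im=arm.grab_frame("wrist"); np.save("m1.npy",m,allow_pickle=True)
cv2.imwrite("pics/w1.png",im[:,:,::-1]); cv2.imwrite("pics/w1b.png",cv2.resize(im[:,100:540,::-1],None,fx=1.5,fy=1.5,interpolation=cv2.INTER_CUBIC)[:600,:])
E
```

```text
(236, 186) [ 0.53995281 -0.00887074  0.052     ]
(185, 230) [ 0.48642106 -0.05312954  0.06      ]
(313, 190) [ 0.61714303 -0.01070002  0.06      ]
(357, 327) [ 0.66567452 -0.17144947  0.06      ]
(237, 357) [ 0.52687854 -0.21364149  0.06      ]
[ 0.54495048 -0.02863957  0.32      ] [ 0.5448829  -0.02874146  0.32035584] 0.6583
```

View pics/w1b.png

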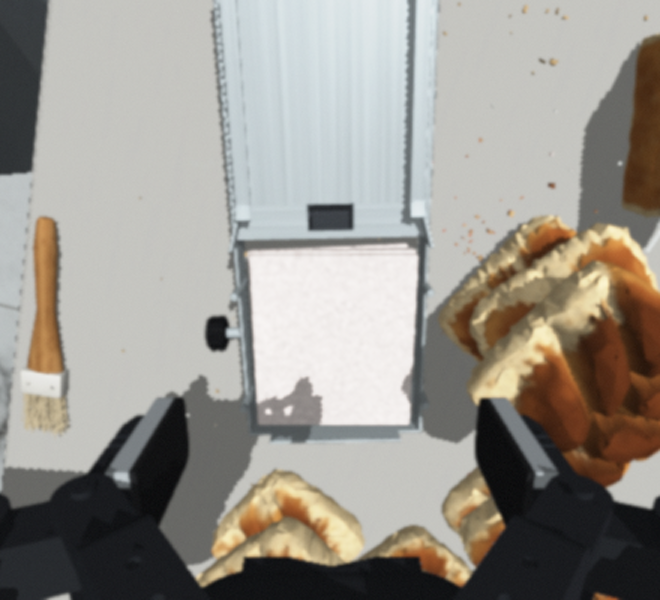

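The picture shows the pawl at about (307–354, 205–229) in the crop, the top board's corners at about (248,249), (418,251), (413,425) and (257,425), and the lip starts near (250,218) and (411,215). I'll fit the feeder and board poses and overlay the model.

```bash
cat > fit.py <<'E'
from h import *
from scipy.optimize import least_squares
m=np.load("m1.npy",allow_pickle=True).item()
U=lambda p:(np.array(p)/1.5+[100,0])
B=np.array([back(m,U(p),.060) for p in [(248,249),(418,251),(413,425),(257,425)]])
bc=B.mean(0); d=(B[0]+B[1]-B[2]-B[3]); byaw=np.arctan2(-d[0],d[1])
print("board",bc,byaw,[np.linalg.norm(B[i]-B[(i+1)%4]) for i in range(4)])
# feeder: rails' outer edges as lines + catch
P=[((330,205),(0,.0235,.05)),((330,229),(0,.006,.05)),((250,218),(-.063,.018,.068)),((411,215),(.063,.018,.068)),((334,435),(0,-.184,.068))]
def F(q,X):
    c,s=np.cos(q[2]),np.sin(q[2]); X=np.atleast_2d(X)
    return np.c_[q[0]+c*X[:,0]-s*X[:,1],q[1]+s*X[:,0]+c*X[:,1],X[:,2]]
r=least_squares(lambda q:(proj(m,F(q,[x for _,x in P]))-[U(p) for p,_ in P]).ravel(),[.54,-.02,.28],loss="soft_l1")
q=r.x; print("feeder",q,r.fun.round(1))
c,s=np.cos(q[2]),np.sin(q[2])
print("board in feeder",np.array([[c,s],[-s,c]])@(bc[:2]-q[:2]),byaw-q[2])
im=cv2.imread("pics/w1.png"); im=cv2.resize(im[:,100:540],None,fx=1.5,fy=1.5,interpolation=cv2.INTER_CUBIC)
def L(X,col): 
    p=((proj(m,F(q,X))-[100,0])*1.5*8).astype(int); cv2.polylines(im,[p.reshape(-1,1,2)],False,col,1,cv2.LINE_AA,3)
for sx in(-1,1):
    L([(sx*.063,.018,.064),(sx*.063,.19,.064)],(0,0,255)); L([(sx*.085,-.17,.0),(sx*.085,.19,.0)],(255,0,0))
    L([(sx*.081,-.008,.05),(sx*.072,.025,.05)],(0,200,0))
L([(-.08,0,.05),(.08,0,.05)],(0,255,0));L([(-.015,.01,.05),(-.015,.022,.05),(.015,.022,.05),(.015,.01,.05),(-.015,.01,.05)],(0,255,255))
L([(-.07,-.184,.068),(.07,-.184,.068)],(255,0,255)); L([(-.07,-.172,.06),(.07,-.172,.06),(.07,-.012,.06),(-.07,-.012,.06),(-.07,-.172,.06)],(0,140,255))
cv2.imwrite("pics/ov.png",im)
E
python3 fit.py
```

```text
board [ 0.57228964 -0.11314888  0.06      ] 0.2913180406215006 [np.float64(0.13953755385502775), np.float64(0.16344732263998607), np.float64(0.14399184941977367), np.float64(0.16500127627401118)]
feeder [ 0.54372151 -0.0245949   0.29627436] [ 0.   0.7  0.3 -1.   0.1 -0.4 -0.5 -0.2  0.   2.2]
board in feeder [ 0.00146931 -0.09303648] -0.004956320234694334
```

View pics/ov.png

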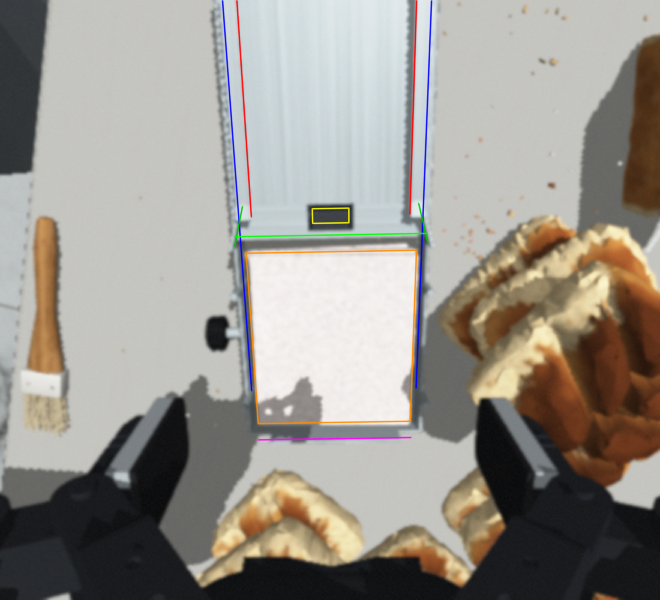

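The overlay fits within 1–2 mm, with the feeder at yaw about 0.29 and the board almost in line. Next I'll touch down with closed fingers and drag the first 40 mm.

```bash
cat >> h.py <<'E'
Q=np.array([.5437,-.0246,.294]); ATT=[np.pi,0,np.pi/2+Q[2]]
ex=np.array([np.cos(Q[2]),np.sin(Q[2]),0]); ey=np.array([-np.sin(Q[2]),np.cos(Q[2]),0])
W=lambda x,y,z: np.r_[Q[:2],0]+x*ex+y*ey+np.array([0,0,z])
def force(n=4):
    f=[]
    for _ in range(n): arm.wait(.02); f.append(arm.sense()["contact_force"])
    return np.mean(f,0)
def drag(y0,y1,z,F0,N,step=.006,x=0.,speed=.05,ylim=6.,k=9000.):
    """drag in steps; N: target press; stops when the resistance along y grows past ylim"""
    y=y0
    while y<y1-1e-6:
        y=min(y+step,y1); arm.line_to(W(x,y,z),speed=speed)
        f=force(3)-F0; fz,fy=f[2],-f@ey
        print(f"y {y*1e3:.1f} z {z*1e3:.2f} N {fz:.1f} fy {fy:.1f} fx {f@ex:.1f}")
        if fz>18: print("HIGH"); z+=.001; arm.line_to(W(x,y,z),speed=speed); break
        if fy>ylim: print("resist"); break
        z+=np.clip((fz-N)/k,-.0005,.0005)
    return y,z
E
python3 - <<'E'
from h import *
arm.gripper_to(0.0,20)
X,Y=.0015,-.100
arm.move_pose(W(X,Y,.12),ATT); arm.line_to(W(X,Y,.070),speed=.1); arm.wait(.3)
F0=force(10); z=.064
print(F0,arm.sense()["position"],arm.sense()["time"])
while z>.052:
    arm.line_to(W(X,Y,z),speed=.03); f=force(3)-F0
    print(f"{z:.4f} {arm.sense()['position'][2]:.4f}",f.round(2))
    if f[2]>5: break
    z-=.0007
y,z=drag(Y,-.06,z,F0,7,x=X)
np.save("st.npy",np.r_[X,y,z,F0]); print(arm.sense()["time"])
im=arm.grab_frame("wrist"); cv2.imwrite("pics/w2.png",im[:,:,::-1])
E
```

```text
[ 0.05023982 -0.00634766 -0.08980638] [ 0.57417609 -0.11988414  0.07014845] 3.4833
0.0640 0.0638 [-0.07  0.59  0.32]
0.0633 0.0634 [-0.08 -0.23  0.46]
0.0626 0.0626 [-0.35  0.31  0.35]
0.0619 0.0618 [-0.29 -0.3   0.19]
0.0612 0.0612 [ 0.43 -0.92 -0.09]
0.0605 0.0605 [-0.23  0.11 -0.34]
0.0598 0.0600 [-0.74  0.59  3.03]
0.0591 0.0595 [-1.88  0.55  6.26]
y -94.0 z 59.10 N 5.9 fy -1.4 fx 0.1
y -88.0 z 58.98 N 6.0 fy -1.6 fx 0.1
y -82.0 z 58.87 N 6.3 fy -2.0 fx 0.3
y -76.0 z 58.79 N 6.3 fy -1.6 fx 0.4
y -70.0 z 58.71 N 8.7 fy -1.1 fx -0.6
y -64.0 z 58.90 N 7.7 fy -0.7 fx 0.1
y -60.0 z 58.98 N 7.6 fy -0.1 fx -0.2
8.1833
```

View pics/w2.png

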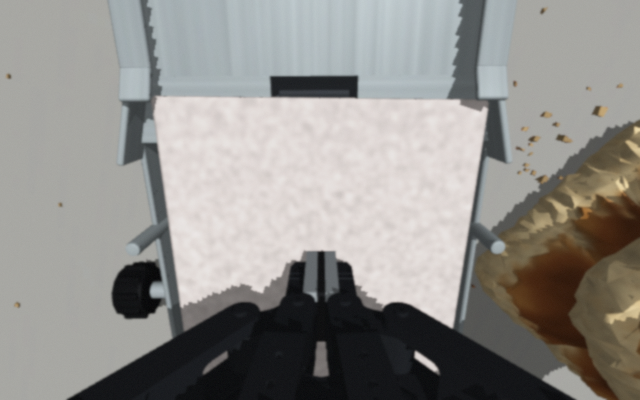

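The board has come along: its front edge is at row 98, just reaching the catch window, it is square to the rails and lies between the flares. I'll check the edge position, then continue.

```bash
cat >> h.py <<'E'
def fe(m,uv,z=.0585):
    p=back(m,uv,z)-np.r_[Q[:2],0]; return (np.array([p@ex,p@ey])*1e3).round(1)
E
python3 - <<'E'
from h import *
m=arm.camera_model("wrist")
print([fe(m,u) for u in [(157,98),(488,103),(320,98)]], fe(m,(315,77),.05))
st=np.load("st.npy"); X,y,z=st[:3]; F0=st[3:]
y,z=drag(y,y+.035,z,F0,9,x=X,ylim=8)
np.save("st.npy",np.r_[X,y,z,F0]); print(arm.sense()["time"])
m=arm.camera_model("wrist"); np.save("m3.npy",m,allow_pickle=True)
im=arm.grab_frame("wrist"); cv2.imwrite("pics/w3.png",im[:,:,::-1])
E
```

```text
[array([-64.9,  16.9]), array([72.1, 15. ]), array([ 2.4, 17. ])] [ 0.2 25.5]
y -54.0 z 59.04 N 7.6 fy -0.5 fx 0.5
y -48.0 z 58.89 N 7.4 fy -1.1 fx -0.2
y -42.0 z 58.72 N 9.0 fy -0.9 fx -1.0
y -36.0 z 58.71 N 8.4 fy -1.8 fx -0.4
y -30.0 z 58.65 N 9.4 fy -1.4 fx -0.8
y -25.0 z 58.70 N 8.5 fy -1.0 fx -0.2
10.1167
```

View pics/w3.png

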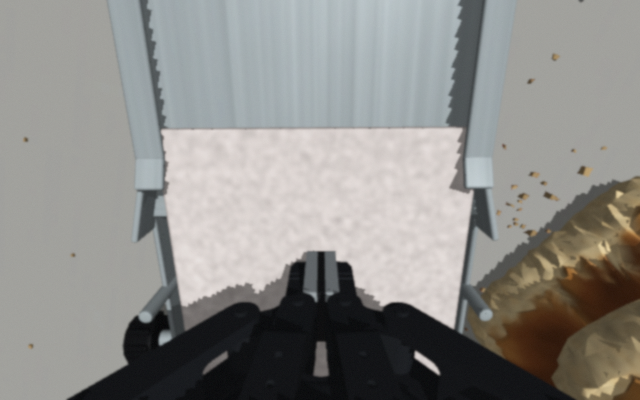

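The front edge is at row 128, under both lips and past the catch, with some slip. I'll track the edge automatically and continue.

```bash
cat >> h.py <<'E'
def edge():
    m=arm.camera_model("wrist"); im=arm.grab_frame("wrist").astype(float)
    p=im[10:235,220:420]; d=(p[:,:,0]-p[:,:,2]).mean(1); r=10+int(np.argmax(np.diff(cv2.GaussianBlur(d[:,None],(1,5),0)[:,0])))+.5
    return r,fe(m,(320,r))[1],im
E
python3 - <<'E'
from h import *
st=np.load("st.npy"); X,y,z=st[:3]; F0=st[3:]
r,e,_=edge(); print("edge",r,e)
for i in range(2):
    y,z=drag(y,y+.03,z,F0,10,x=X,ylim=8,step=.0075)
    r,e2,im=edge(); print("edge",r,e2, arm.sense()["time"])
    if e2-e<22: break
    e=e2
np.save("st.npy",np.r_[X,y,z,F0])
cv2.imwrite("pics/w4.png",im[:,:,::-1])
E
```

```text
edge 126.5 40.9
y -17.5 z 58.64 N 9.3 fy -1.5 fx -0.0
y -10.0 z 58.56 N 9.3 fy -1.7 fx -0.5
y -2.5 z 58.49 N 9.8 fy -1.2 fx -1.4
y 5.0 z 58.46 N 9.2 fy -2.1 fx -1.2
edge 126.5 71.2 11.6667
y 12.5 z 58.37 N 9.5 fy -2.0 fx -0.7
y 20.0 z 58.32 N 9.7 fy -2.4 fx -0.7
y 27.5 z 58.29 N 9.9 fy -1.9 fx -1.2
y 35.0 z 58.28 N 9.8 fy -1.8 fx -1.2
edge 126.5 101.2 13.1167[ WARN:0@3.908] global loadsave.cpp:1063 imwrite_ Unsupported depth image for selected encoder is fallbacked to CV_8U.
```

Run:
```python
from h import *
st=np.load("st.npy"); X,y,z=st[:3]; F0=st[3:]
for dy,stp,sp in [(.03,.0075,.05),(.03,.0075,.05),(.015,.005,.03)]+[(.002,.002,.02)]*6:
    y,z=drag(y,y+dy,z,F0,10,x=X,ylim=4,step=stp,speed=sp)
    r,e,im=edge(); print("edge",r,e, arm.sense()["time"])
    if r>128.5: print("stopped"); break
np.save("st.npy",np.r_[X,y,z,F0])
cv2.imwrite("pics/w5.png",im[:,:,::-1])
```

```text
y 42.5 z 58.25 N 10.0 fy -2.0 fx -1.3
y 50.0 z 58.25 N 9.9 fy -2.1 fx -1.3
y 57.5 z 58.25 N 10.1 fy -1.7 fx -0.8
y 65.0 z 58.25 N 9.7 fy -1.5 fx -1.5
edge 126.5 131.3 14.5667
y 72.5 z 58.22 N 9.6 fy -1.8 fx -1.4
y 80.0 z 58.17 N 10.1 fy -1.6 fx -1.4
y 87.5 z 58.19 N 4.6 fy -0.9 fx -0.2
y 95.0 z 57.69 N 9.5 fy -1.4 fx -0.5
edge 126.5 161.1 16.0167
y 100.0 z 57.63 N 9.9 fy -0.1 fx -0.6
y 105.0 z 57.61 N 9.8 fy -0.5 fx -0.9
y 110.0 z 57.59 N 10.8 fy -0.1 fx -0.5
edge 127.5 175.3 17.1667
y 112.0 z 57.67 N 9.3 fy 0.7 fx -0.8
edge 127.5 177.1 17.5167
y 114.0 z 57.59 N 10.3 fy 0.7 fx -1.5
edge 126.5 179.4 17.8667
y 116.0 z 57.63 N 9.9 fy 1.4 fx -0.8
edge 126.5 181.4 18.2167
y 118.0 z 57.61 N 10.9 fy 1.6 fx -1.2
edge 127.5 182.9 18.5667
y 120.0 z 57.71 N 8.4 fy 1.2 fx -0.6
edge 130.5 183.6 18.9167
stopped[ WARN:0@8.272] global loadsave.cpp:1063 imwrite_ Unsupported depth image for selected encoder is fallbacked to CV_8U.
```

View pics/w5.png

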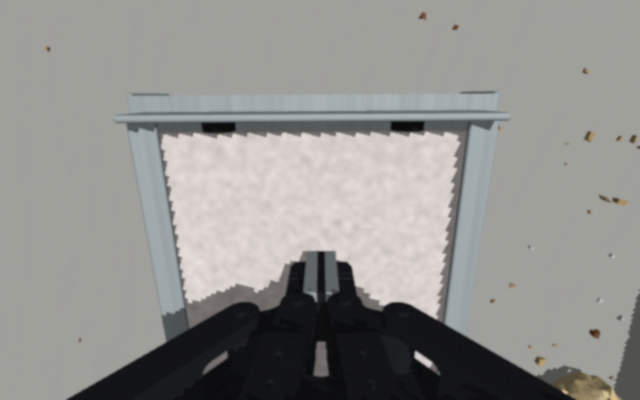

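The front edge (row about 131) is up at the two black buffers (row 127). I'll nudge slightly more, then lift and look at the catch.

Run:
```python
from h import *
st=np.load("st.npy"); X,y,z=st[:3]; F0=st[3:]
y,z=drag(y,y+.003,z,F0,10,x=X,ylim=5,step=.001,speed=.02)
print(edge()[:2])
arm.line_to(W(X,y,z+.03),speed=.05); arm.line_to(W(X,y,.2),speed=.15)
arm.line_to(W(X,-.03,.2),speed=.2); arm.wait(.2)
m=arm.camera_model("wrist"); np.save("m6.npy",m,allow_pickle=True); im=arm.grab_frame("wrist")
cv2.imwrite("pics/w6.png",cv2.resize(im[60:330,170:470,::-1],None,fx=2,fy=2,interpolation=cv2.INTER_CUBIC)); print(arm.sense()["time"])
```

```text
y 121.0 z 57.54 N 10.3 fy 2.9 fx -0.6
y 122.0 z 57.58 N 10.0 fy 3.0 fx -0.2
y 123.0 z 57.58 N 9.4 fy 2.9 fx -0.7
(135.5, np.float64(184.0))
22.6833
```

View pics/w6.png

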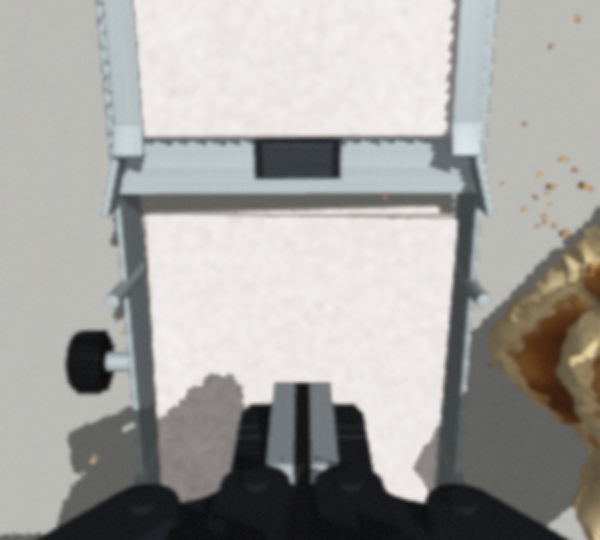

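Run:
```python
from h import *
m=np.load("m6.npy",allow_pickle=True).item()
u=lambda a,b:(170+a/2,60+b/2)
for p in [(148,136),(300,137),(445,135)]: print(p,fe(m,u(*p),.058),fe(m,u(*p),.050))
for p in [(257,140),(340,140),(257,178),(340,178)]: print(p,fe(m,u(*p),.050),fe(m,u(*p),.054))
# closer oblique view: side camera crop and closer wrist
p=proj(arm.camera_model("side"),W(0,.02,.052))[0]; print("side px",p)
im=arm.grab_frame("side"); c=np.clip(p.astype(int),[100,75],[540,325])
A=cv2.resize(im[c[1]-75:c[1]+75,c[0]-100:c[0]+100],(800,600),interpolation=cv2.INTER_CUBIC)
arm.line_to(W(0,-.05,.12),speed=.15); arm.wait(.2)
im=arm.grab_frame("wrist"); q=proj(arm.camera_model("wrist"),W(0,.02,.052))[0]; print(q)
c=np.clip(q.astype(int),[100,75],[540,325])
B=cv2.resize(im[c[1]-75:c[1]+75,c[0]-100:c[0]+100],(800,600),interpolation=cv2.INTER_CUBIC)
cv2.imwrite("pics/z.png",cv2.resize(np.vstack([A,B]),(400,600))[:,:,::-1])
cv2.imwrite("pics/zB.png",B[:,:,::-1])
```

```text
(148, 136) [-62.5  22.9] [-64.3  22.1]
(300, 137) [ 1.2 22.6] [ 1.2 21.8]
(445, 135) [62.  23.6] [63.7 22.8]
(257, 140) [-17.4  20.5] [-17.1  20.9]
(340, 140) [18.5 20.6] [18.3 21. ]
(257, 178) [-17.7   4.1] [-17.4   4.7]
(340, 178) [18.8  4.2] [18.6  4.8]
side px [321.42831559 211.36684838]
[319.33138095 109.1780037 ]
```

View pics/z.png

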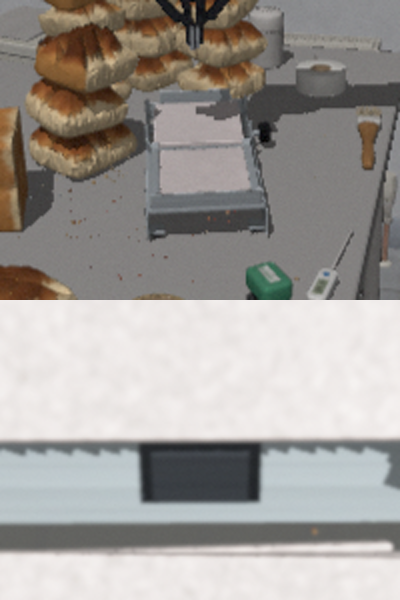

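The upper half (side view) shows the board in the bed with nothing else disturbed. The lower half shows the pawl window clear behind the board's rear edge. The picture can't settle the pawl's height, so I'll check it with a feather touch on the ramp: contact at about 53–54 mm means up, 50 mm means down.

Run:
```python
from h import *
arm.line_to(W(0,.007,.12)); arm.line_to(W(0,.007,.058),speed=.08); arm.wait(.3); F0=force(10)
z=.0565
while z>.0495:
    arm.line_to(W(0,.007,z),speed=.03); f=force(6)-F0
    print(f"{z*1e3:.1f} {arm.sense()['position'][2]*1e3:.2f}",f.round(2))
    if f[2]>1.6: break
    z-=.0005
arm.line_to(W(0,.007,.12),speed=.1); arm.line_to(W(0,-.05,.12),speed=.15); arm.wait(.2)
im=arm.grab_frame("wrist"); c=(319,109)
cv2.imwrite("pics/zC.png",cv2.resize(im[c[1]-75:c[1]+75,c[0]-100:c[0]+100],(800,600),interpolation=cv2.INTER_CUBIC)[:,:,::-1]); print(arm.sense()["time"])
```

```text
56.5 56.42 [ 0.16 -0.43  0.01]
56.0 56.01 [ 0.23 -0.18  0.47]
55.5 55.50 [-0.2   0.13  0.55]
55.0 55.00 [ 0.31  0.15 -0.3 ]
54.5 54.49 [0.34 0.14 0.07]
54.0 54.01 [ 0.16  0.14 -0.01]
53.5 53.49 [ 0.59 -0.11  0.2 ]
53.0 53.00 [-0.02 -0.26  0.07]
52.5 52.52 [ 0.04 -0.14  0.33]
52.0 52.11 [-0.32 -0.17  2.98]
30.725
```

View pics/zC.png

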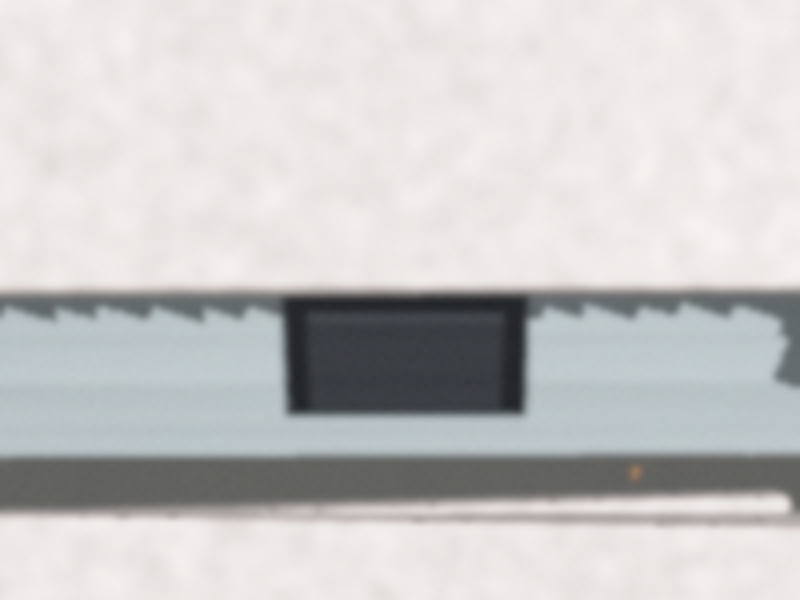

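The touch met the ramp at about 52.2 mm, above bed level. In the close view the pawl's far edge (row 312) stands clear of the board's rear edge (row 295), so the catch is up behind the board. I'm handing in.

Run:
```python
from h import *
arm.line_to(W(0,-.03,.22),speed=.15); arm.wait(.5); print(arm.sense()["time"]); print(arm.job_done())
```

```text
32.0583
the job is handed in; nothing more can be done
None
```

The top board was slid into the rails and pushed home against the end stop with about 10 N of press. The catch is up behind it, judged by a light touch and a close view, and the job was handed in at 32 s; no verdict came back.

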